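# Space the dividers of a medicine tray with a spacer block

### The arm

A 7-joint arm with a two-finger parallel gripper is mounted at the origin on the work surface. World frame = base frame: x ahead of the robot, y to its left, z up, the work surface at z = 0. Lengths are in m, angles in rad, forces in N, time in s.
With the tool pointing down it reaches from about 0.35 to 0.9 m from the base axis. Payload 19.9 kg.
Tool frame: the origin (TCP) lies between the finger pads; the fingertips stand 17 mm ahead of it and the grasp point (between the pads) lies 2 mm behind it (manip.tips_ahead is the distance from the TCP to the fingertips, in m); z points along the fingers, x is the direction in which the jaws open and shut, and the axes are right-handed (so a half turn about z gives the same grasp; the last joint's range is limited). The gripper opens to 94 mm and grips with 3 to 60 N. Pads are 16 mm wide; open, the fingers measure 119 mm over their backs; the gripper's body (75 mm by 177 mm) begins 78 mm behind the grasp point.
Start: joints at [-1.359, 0.417, -0.01, 1.614, 0.005, 1.111, -0.053], TCP at [0.157, 0.605, 0.222] pointing down, gripper open.
Joint ranges: [-2.81, 2.81], [-0.39, 2.02], [-1.27, 1.25], [0.06, 2.57], [-1.19, 4.33], [0.19, 2], [-2.82, 2.82]. Speed limits (rad/s): [1.89, 1.89, 2.39, 2.39, 3.01, 3.01, 3.01].

### API

Orientations are given as a unit quaternion [w, x, y, z].
In Python, from plant import manip, kin, get_image, boxes_of, trace gives the robot as it stands. Calls block until the motion is done:
- manip.movep(position, orientation): joint-space move of the TCP to a pose.
- manip.move_linear(position, rotation=None, max_speed=0.15, contact_N=None): straight line of the TCP; rotation=None keeps the orientation; max_speed is the mean speed in m/s. With contact_N (N) it stops when the force on the tool has changed by that much, and returns True; else False.
- manip.move_joints(angles): joint-space move.
- manip.open_jaws() and manip.close_gripper(squeeze=None): open the fingers fully, or close them until they stop; squeeze is the grip in N (None keeps the last).
- manip.wait(seconds).
- kin.solve_ik(position, orientation): joint angles nearest the present ones, or None.
- get_image(name): name is "scene" or "top" or "wrist"; returns a dict with "img" (400x640x3 uint8, blue, green, red), "depth" (400x640 float32, m along the optical axis (not along the pixel's ray), 0 where there is no reading), "camera_matrix" (3x3 intrinsics, pixels), "k1" (the pictures are not rectified: a ray, as slopes to the right and down, at radius r is drawn at 1 + k1 r^2 times it, then the intrinsics apply), "R" (3x3) and "t" (3): a world point X has camera coordinates R X + t; the wrist camera has in their place "tool_from_camera" (4x4, takes a point from camera to tool coordinates, whose origin is the TCP and whose axes are the tool frame's). Camera axes: x right, y down, z forward; pixel columns grow to the right and rows downward; lengths in m; the calibration is good to about 2 mm. A picture is of the moment at which its call begins: read the wrist's pose just before it.
A pose or a line that the arm cannot do raises manip.Unreachable and nothing moves.
- manip.job_done(): hands the job in, once; it reports no verdict.
Trained networks look in the newest picture that a camera, given by its name, has taken for a name from the list of things; names that differ only in an ending like _2 or _b are one class to them, and where a whole thing is asked for, a point or a joint stands for the part that bears it (a point fixed in the world has none). Each returns a list of dicts, best first, with "score" (0 to 1); they miss things now and then, are a little off and sometimes report something else, mostly with a low value. They report only what shows in the picture. A call takes as long as a camera call. They do not tell look-alikes from the thing itself.
- boxes_of(camera, target): "location" ([x, y, z] in m, in world coordinates, good to about 4 mm: the middle of the surface that is visible of it).
- trace(camera, target): "region" (400x640 bool, what is visible of it).
Readings, each from a call of its own:
- manip.read_time_s(): time.
- manip.read_joint_pos(): joint angles.
- manip.read_qd(): joint speeds.
- manip.read_joint_efforts(): joint torques, N m.
- manip.read_position(): TCP position.
- manip.read_tool_rot(): TCP orientation.
- manip.read_contact_force(): force on the tool from outside, world axes, zero at the start.
- manip.read_moment(): the same for the moment, N m.
- manip.read_gripper_width(): finger opening in m.
Only numpy, scipy, OpenCV 4.12 (cv2) and the standard library are available. Lean on these libraries where they do the work, as an engineer would, in place of code of your own. Each camera call takes 0.05 s, during which the arm holds its last target. There are 200 camera calls.

### The job

Set the three sliding dividers of the birch medicine tray so that each bay, counted from the tray's tall end panel, is one spacer wide and will take a pill bottle. Hold the beech spacer block and step it along the row from the tall end: hook its lip over each divider in turn and draw that divider gently up until the block is just nipped against the end panel or the divider set before it; hold it lightly nipped for a moment, without shoving what is already set, before stepping on. Then stand the block upright on the table clear of the tray, and leave everything else where it is.

Things in the scene. Friction and masses are not known exactly. Their poses are not given: they have to be found in the camera images.
- tray: birch tray, open on top, fixed: 290 x 100 mm inside, walls 6-8 mm. Origin: centre of its underside, on the table. y runs along it towards the tall end panel (end at the robot's left), x across it away from the robot. Floor 10 mm, side walls 46 mm, rails on them 51 mm, other end 58 mm above the table. A pill bottle stands in its last, wide bay.
- end_panel: tall end panel of the tray, fixed to it; the bays count from here. 8 mm thick, 112 mm wide, top 82 mm above the table. Origin: in its inner face (towards the dividers), mid-width, at table height, at y = +145 mm in the tray's frame. Axes as the tray's.
- divider_1: divider nearest the end panel: white plate 5 mm thick (y), 98 mm wide (x), from 12 to 80 mm above the table; a grey saddle at each end rides on the rail (22 mm along y, 60 mm high, out to x = +-63 mm). Slides only along y, dry friction 7 to 13 N (differs per divider), else stays put. Starts 7-18 mm too far out. Origin: mid-thickness, mid-width, at table height; axes as the tray's.
- divider_2: middle divider, same make and origin as divider_1, own friction 7 to 13 N; starts 16-32 mm farther from the end panel than it should finally stand.
- divider_3: divider farthest from the end panel, same make and origin as divider_1, own friction 7 to 13 N; starts 26-46 mm farther from the end panel than it should finally stand.
- spacer_center (a point): middle of the body of the loose beech spacer block (about 110 g), standing upright on the table; axes as the block's. Body 30 mm (x) by 42 mm (y) by 96 mm (z); this point is 48 mm above its foot. Grip it by its x faces. Plain face at y = +21 mm. On the -y side hangs a lip (see spacer). In use its y axis points as the tray's: body in the bay towards the end panel, lip behind the divider.
- spacer: the same block; origin at the centre of the body's foot. A bridge 62-74 mm above the foot carries the lip: y = -31 to -41 mm, foot of the lip 32 mm up, flared out to -43 mm. The slot between (y = -21 to -31 mm, open below, roof 62 mm up) drops over a divider; fully down, the block's foot is 18 mm above the table. Plain face to lip's inner face: 52 mm = a bay of 47 + a divider of 5.
- bottle_1: pill bottle on the turntable: amber plastic, white screw cap, 40 mm across, 75 mm high; a bystander. Origin: centre of its foot.
- bottle_2: pill bottle on the turntable: amber plastic, white screw cap, 40 mm across, 75 mm high; a bystander. Origin: centre of its foot.
- bottle_3: pill bottle on the turntable: amber plastic, white screw cap, 40 mm across, 75 mm high; a bystander. Origin: centre of its foot.
- bottle_4: pill bottle in the wide last bay of the tray: amber plastic, white screw cap, 40 mm across, 75 mm high; a bystander. Origin: centre of its foot.
- tumbler: squat green glass tumbler on the turntable, 76 mm across, 75 mm high; a bystander. Origin: centre of its foot.
- bell: brass desk bell on a dark wooden foot 68 mm across, 53 mm high, on the table; a bystander. Origin: centre of its foot.
- domino: black ebony domino lying flat on the table, 50 x 25 x 9 mm; a bystander. Origin: centre of its underside.
Things that resemble listed ones, but are neither listed nor needed, are in the scene too. Of the things shaped like the spacer, the wooden one is meant.

How it is judged:
On the way, in this order (a step that is already met when the one before it is completed fails the run):
1. the spacer is hooked over divider 1 and nipped between the tall end panel and the first divider (over 0.5 N on each, for a moment), that bay being one spacer wide (contact force between spacer and end_panel above 0.5 N and contact force between spacer and divider_1 above 0.5 N and y of divider_1 in the frame of tray between 0.094 and 0.097 m), for 0.2 s.
2. the spacer is hooked over divider 2 and nipped between the first and second dividers (over 0.5 N on each, for a moment), that bay being one spacer wide (contact force between spacer and divider_1 above 0.5 N and contact force between spacer and divider_2 above 0.5 N and y of divider_2 in the frame of divider_1 between -0.0535 and -0.0505 m), for 0.2 s.
3. the spacer is hooked over divider 3 and nipped between the second and third dividers (over 0.5 N on each, for a moment), that bay being one spacer wide (contact force between spacer and divider_2 above 0.5 N and contact force between spacer and divider_3 above 0.5 N and y of divider_3 in the frame of divider_2 between -0.0535 and -0.0505 m), for 0.2 s.
At the end, for the whole second after the job is handed in: Divider 1 stands 47 mm clear of the end panel and dividers 2 and 3 each 47 mm clear of the one before (each within 1.5 mm); the spacer stands upright, at rest and released on the table (its foot on the table within 4 mm, tilt under 0.1 rad), not touching the tray (y of divider_1 in the frame of tray between 0.094 and 0.097 m and y of divider_2 in the frame of divider_1 between -0.0535 and -0.0505 m and y of divider_3 in the frame of divider_2 between -0.0535 and -0.0505 m and angle between spacer_center's own z axis and vertical below 0.1 rad and height (world z) of spacer_center between 0.044 and 0.052 m and linear speed of spacer below 0.02 m/s and not (contact force between spacer and tray above 0.05 N)).
It fails at once if the spacer, hooked on the next divider, shoves at the divider set before with over 6.5 N, or bears on the end panel with over 12 N, or on any divider with over 40 N ((contact force between spacer and divider_1 above 6.5 N and contact force between spacer and divider_2 above 0.5 N) or (contact force between spacer and divider_2 above 6.5 N and contact force between spacer and divider_3 above 0.5 N) or contact force between spacer and end_panel above 12 N or contact force between spacer and divider_1 above 40 N or contact force between spacer and divider_2 above 40 N or contact force between spacer and divider_3 above 40 N).
It fails at once if the robot itself pushes on a divider or the tray with more than 15 N (contact force between any of the fingers, the arm and tray above 15 N).
It fails at once if a bystander (pill bottle, tumbler, bell, domino) is shifted by more than 15 mm or tipped (distance of any of bottle_1, bottle_2, bottle_3, bottle_4, tumbler, bell, domino from where it was at the start of the episode above 0.015 m or angle between any of bottle_1, bottle_2, bottle_3, bottle_4, tumbler, bell, domino's own z axis and vertical above 0.3 rad).
It also fails if it takes over 72 s, if anything falls off the work surface, if the arm or the gripper's body presses on something with over 40 N, if the wrist force passes 120 N, or if a joint passes its speed limit or range.

## Working session

There is one attempt and no reset: what is moved stays moved. The work goes in short steps, each a Python script; the robot and the scene stay as the last script left them, time stands still between calls to the robot, and variables do not carry over. Pictures are saved under pics/ and viewed, about 8 in all and at most 12, crops included, and the job is handed in when it is done.

```bash
ls; mkdir -p pics
cat > h.py <<'E'
import numpy as np, cv2
from plant import manip, kin, get_image, boxes_of, trace
def world(d, mask=None):
    """per-pixel world points (HxWx3) of a fixed camera's depth image"""
    K=d["camera_matrix"];h,w=d["depth"].shape
    u,v=np.meshgrid(np.arange(w),np.arange(h))
    p=np.stack([u.ravel(),v.ravel()],1).astype(np.float64)[:,None]
    n=cv2.undistortPoints(p,K,np.array([d["k1"],0,0,0.]))[:,0]
    z=d["depth"].ravel()
    c=np.column_stack([n*z[:,None],z])
    if "R" in d: X=(c-np.asarray(d["t"]))@np.asarray(d["R"])
    else:
        T=d["T"]; X=c@T[:3,:3].T+T[:3,3]
    return X.reshape(h,w,3)
def q2R(q):
    from scipy.spatial.transform import Rotation as Ro
    return Ro.from_quat([q[1],q[2],q[3],q[0]]).as_matrix()
def wrist():
    p=manip.read_position();q=manip.read_tool_rot()
    d=get_image("wrist");T=np.eye(4);T[:3,:3]=q2R(q);T[:3,3]=p
    d["T"]=T@np.asarray(d["tool_from_camera"]);return d
E
python3 - <<'E'
from h import *
a=get_image("top");b=get_image("scene")
for n,d in(("top",a),("scene",b)):
    cv2.imwrite(f"pics/{n}0.png",d["img"]);np.savez(f"{n}0.npz",**d)
for c in("top","scene"):
  for t in("tray","end_panel","divider_1","spacer","bottle_1","tumbler","bell","domino"):
    print(c,t,[(round(r["score"],2),np.round(r["location"],3).tolist()) for r in boxes_of(c,t)])
print(manip.read_time_s(),manip.read_tool_rot())
E
```

```text
pics
top tray [(0.79, [0.55, 0.058, 0.009]), (0.4, [0.544, 0.058, 0.062])]
top end_panel [(0.66, [0.567, 0.193, 0.076]), (0.58, [0.56, 0.116, 0.061])]
top divider_1 [(0.61, [0.532, -0.004, 0.059]), (0.5, [0.546, 0.056, 0.06]), (0.45, [0.556, 0.115, 0.059])]
top spacer [(0.84, [0.585, 0.403, 0.071]), (0.74, [0.599, 0.311, 0.083]), (0.53, [0.682, 0.385, 0.086]), (0.52, [0.717, 0.298, 0.094])]
top bottle_1 [(0.76, [0.643, -0.416, 0.103]), (0.74, [0.547, -0.393, 0.102]), (0.72, [0.524, -0.06, 0.083]), (0.68, [0.677, -0.314, 0.101])]
top tumbler [(0.64, [0.579, -0.311, 0.054])]
top bell [(0.52, [0.429, 0.354, 0.034])]
top domino [(0.43, [0.601, 0.312, 0.082]), (0.38, [0.573, -0.31, 0.054])]
scene tray [(0.58, [0.555, 0.053, 0.037])]
scene end_panel [(0.92, [0.571, 0.193, 0.056])]
scene divider_1 [(0.7, [0.561, 0.117, 0.056]), (0.6, [0.556, 0.057, 0.054]), (0.55, [0.545, -0.008, 0.059]), (0.43, [0.564, -0.397, 0.094])]
scene spacer [(0.94, [0.605, 0.399, 0.068]), (0.78, [0.689, 0.379, 0.074]), (0.75, [0.613, 0.307, 0.072]), (0.58, [0.721, 0.294, 0.071])]
scene bottle_1 [(0.95, [0.686, -0.318, 0.103]), (0.91, [0.562, -0.395, 0.092]), (0.6, [0.658, -0.427, 0.098]), (0.55, [0.543, -0.074, 0.074])]
scene tumbler [(0.84, [0.571, -0.296, 0.072])]
scene bell [(0.94, [0.437, 0.354, 0.027]), (0.18, [0.543, -0.007, 0.061])]
scene domino [(0.45, [0.389, -0.286, 0.007])]
0.9 [ 2.84500490e-05  7.90922369e-01  6.11916502e-01 -1.09587678e-06]
```

View pics/top0.png

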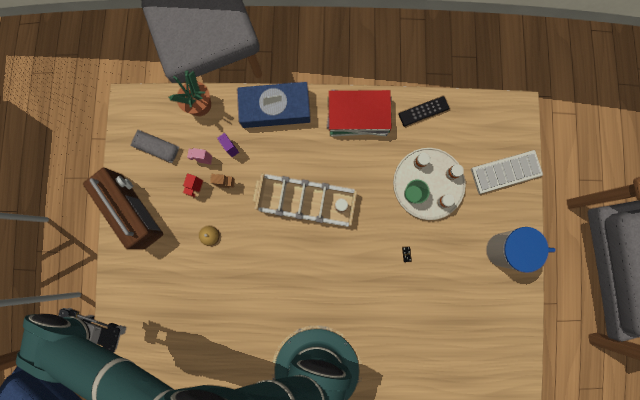

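View pics/scene0.png

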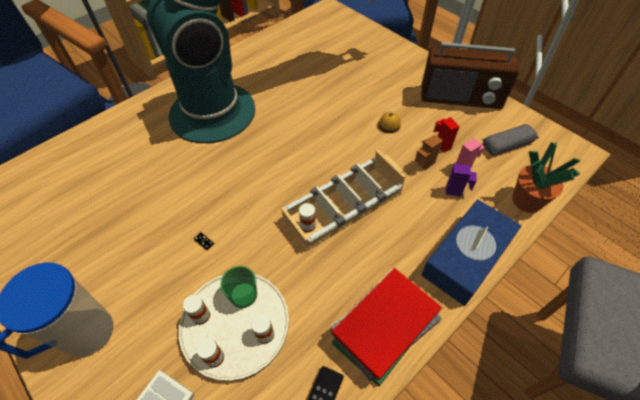

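The wooden (brown) block is the one at top px (222,181) and scene px (428,150). The look-alikes are red (192,185), pink (199,155) and purple (228,145). I'll confirm it in the wrist close-up.

```bash
cat >> h.py <<'E'
def quat(yaw, flip=False):
    """tool down, tool x along world direction yaw"""
    from scipy.spatial.transform import Rotation as Ro
    c,s=np.cos(yaw+np.pi*flip),np.sin(yaw+np.pi*flip)
    q=Ro.from_matrix(np.array([[c,s,0],[s,-c,0],[0,0,-1.]])).as_quat()
    return np.array([q[3],q[0],q[1],q[2]])
E
python3 - <<'E'
from h import *
for f in(0,1):
  for p in([.6,.31,.3],[.56,.1,.3]):
    j=kin.solve_ik(p,quat(-.16,f));print(f,p,None if j is None else np.round(j,2))
d=get_image("wrist");print(np.round(d["tool_from_camera"],3),d["camera_matrix"][0,0])
print(manip.read_time_s())
E
```

```text
0 [0.6, 0.31, 0.3] [-0.85  0.49  0.48  1.39 -0.23  1.32 -0.51]
0 [0.56, 0.1, 0.3] [-0.76  0.29  0.66  1.68 -0.19  1.23 -0.22]
1 [0.6, 0.31, 0.3] [-0.49  0.46 -0.05  1.38  0.02  1.31  2.44]
1 [0.56, 0.1, 0.3] [-0.45  0.26  0.26  1.67 -0.07  1.23  2.81]
[[ 1.    -0.001  0.001 -0.001]
 [ 0.001  0.957  0.289 -0.084]
 [-0.001 -0.289  0.957 -0.162]
 [ 0.     0.     0.     1.   ]] 300.6585085693559
0.95
```

Run:
```python
from h import *
for i,p in enumerate([[.6,.30,.25],[.57,.26,.25],[.555,.07,.28],[.555,.14,.28]]):
    manip.movep(p,quat(-.16)); d=wrist(); cv2.imwrite(f"pics/w{i}.png",d["img"])
    X=world(d); np.savez(f"w{i}.npz",X=X,**d)
    for t in (("spacer",) if i<2 else ("divider_1","end_panel")):
        R=trace("wrist",t)
        np.save(f"w{i}_{t}.npy",np.array([r["region"] for r in R]))
        for r in R:
            m=r["region"]; P=X[m&(d["depth"]>0)]
            v,u=np.nonzero(m)
            print(i,t,round(r["score"],2),"px",u.mean().round(),v.mean().round(),"med",np.round(np.median(P,0),3),"z95",np.round(np.percentile(P[:,2],[5,95]),3))
print(manip.read_time_s(),np.round(manip.read_joint_pos(),2))
ims=[cv2.imread(f"pics/w{i}.png") for i in (0,2)]
cv2.imwrite("pics/w02.png",cv2.resize(np.vstack(ims),None,fx=.75,fy=.75))
```

```text
0 spacer 0.92 px 287.0 82.0 med [0.588 0.413 0.096] z95 [0.07  0.097]
0 spacer 0.86 px 418.0 162.0 med [0.715 0.309 0.081] z95 [0.018 0.097]
0 spacer 0.77 px 316.0 168.0 med [0.602 0.323 0.096] z95 [0.042 0.097]
0 spacer 0.75 px 379.0 84.0 med [0.679 0.395 0.095] z95 [0.031 0.097]
1 spacer 0.96 px 308.0 35.0 med [0.587 0.41  0.095] z95 [0.031 0.097]
1 spacer 0.91 px 338.0 130.0 med [0.601 0.317 0.096] z95 [0.058 0.097]
1 spacer 0.85 px 403.0 38.0 med [0.677 0.392 0.092] z95 [0.026 0.097]
1 spacer 0.71 px 442.0 121.0 med [0.712 0.306 0.082] z95 [0.017 0.097]
1 spacer 0.2 px 325.0 381.0 med [ 0.533 -0.05   0.058] z95 [0.037 0.075]
2 divider_1 0.89 px 313.0 135.0 med [0.56  0.122 0.06 ] z95 [0.011 0.081]
2 divider_1 0.57 px 313.0 183.0 med [0.549 0.06  0.06 ] z95 [0.02 0.08]
2 divider_1 0.55 px 313.0 228.0 med [ 0.539 -0.005  0.059] z95 [0.02 0.08]
2 divider_1 0.46 px 315.0 268.0 med [ 0.532 -0.055  0.078] z95 [0.019 0.086]
2 end_panel 0.82 px 312.0 71.0 med [0.571 0.194 0.077] z95 [0.022 0.083]
3 divider_1 0.96 px 322.0 188.0 med [0.559 0.123 0.059] z95 [0.019 0.08 ]
3 divider_1 0.84 px 322.0 272.0 med [ 0.538 -0.004  0.058] z95 [0.017 0.08 ]
3 divider_1 0.65 px 322.0 231.0 med [0.549 0.06  0.059] z95 [0.019 0.08 ]
3 end_panel 0.77 px 321.0 131.0 med [0.568 0.197 0.077] z95 [0.047 0.083]
4.8833 [-0.74  0.3   0.55  1.69 -0.17  1.19 -0.31]
```

View pics/w02.png

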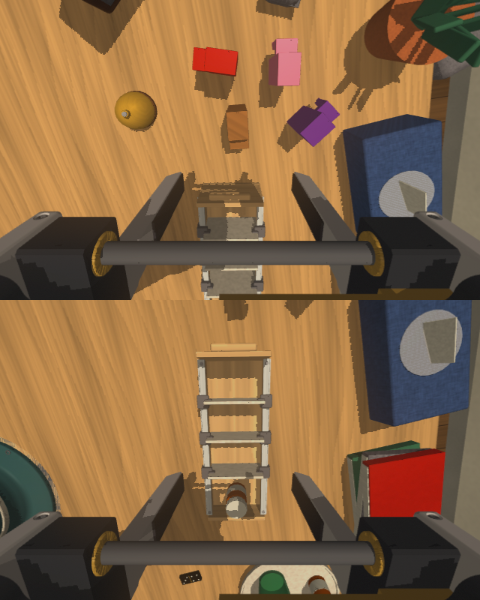

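The upper half shows the wooden block at px (237,128), in full-size w0 (316,168), with red, pink and purple look-alikes around it. The lower half shows the tray square to the tool: end panel at the top, three dividers, bottle in the last bay. Next I fit the block and tray geometry from depth.

Run:
```python
from h import *
for i,k in((0,2),(1,1)):
    X=np.load(f"w{i}.npz")["X"]; m=np.load(f"w{i}_spacer.npy")[k]
    P=X[m]; P=P[np.isfinite(P).all(1)]
    for lo,hi in((.090,.102),(.066,.080)):
        Q=P[(P[:,2]>lo)&(P[:,2]<hi)]
        if len(Q)<12: print(i,lo,len(Q));continue
        r=cv2.minAreaRect((Q[:,:2]*1000).astype(np.float32)); print(i,lo,len(Q),"z",np.median(Q[:,2]).round(4),"rect",np.round(r[0],1),np.round(r[1],1),round(r[2],1),"ext",np.round(np.ptp(Q,axis=0),3),"mean",Q.mean(0).round(3))
    img=cv2.imread(f"pics/w{i}.png"); v,u=np.nonzero(m); print(u.min(),u.max(),v.min(),v.max())
    if i==0: cv2.imwrite("pics/sp.png",cv2.resize(img[100:220,250:380],None,fx=4,fy=4,interpolation=cv2.INTER_CUBIC))
# tray: dividers: top plate edge z>.07
def line(P): # fit x=.. centre + dir
    vx,vy,x0,y0=cv2.fitLine((P[:,:2]).astype(np.float32),cv2.DIST_HUBER,0,.001,.001).ravel(); return np.degrees(np.arctan2(-vx*np.sign(vx)*0+vy/ vx,1)),x0,y0
for i in(2,3):
    X=np.load(f"w{i}.npz")["X"]
    for t in("divider_1","end_panel"):
        for m in np.load(f"w{i}_{t}.npy"):
            P=X[m];Q=P[(P[:,2]>.0765)&(P[:,2]<.086)]
            if len(Q)<20: continue
            r=cv2.minAreaRect((Q[:,:2]*1000).astype(np.float32))
            print(i,t,len(Q),"zmed",np.median(Q[:,2]).round(4),"line",np.round(line(Q),4),"rect",np.round(r[0],1),np.round(r[1],1),round(r[2],1))
```

```text
0 0.09 1074 z 0.096 rect [602.2 323. ] [42.3 29.8] 85.1 ext [0.033 0.044 0.008] mean [0.602 0.324 0.096]
0 0.066 303 z 0.0739 rect [601.4 313.7] [61.1 28.9] 84.8 ext [0.034 0.062 0.013] mean [0.6   0.297 0.074]
301 330 139 198
1 0.09 1223 z 0.0961 rect [602.2 322.8] [42. 30.] 85.0 ext [0.033 0.044 0.009] mean [0.602 0.323 0.096]
1 0.066 417 z 0.074 rect [601.1 311.5] [59.8 29.5] 85.3 ext [0.03  0.061 0.012] mean [0.599 0.292 0.074]
321 353 101 161
2 divider_1 365 zmed 0.0799 line [-8.2983  0.548   0.1227] rect [557.8 121.1] [ 5.1 97.7] 81.6
2 divider_1 328 zmed 0.0799 line [-8.7484  0.5498  0.0587] rect [548.2  58.3] [ 6.  96.4] 81.1
2 divider_1 317 zmed 0.0797 line [-8.1409e+00  5.4230e-01 -6.3000e-03] rect [538.9  -6.5] [ 5.7 96. ] 81.7
2 divider_1 588 zmed 0.0847 line [ 8.82042e+01  5.30900e-01 -6.40000e-02] rect [530.4 -65.6] [37.7 37.6] 35.7
2 end_panel 973 zmed 0.0819 line [-8.5817  0.5497  0.1949] rect [569.4 196.5] [ 18.6 111.3] 81.6
3 divider_1 322 zmed 0.0798 line [-8.7221  0.5582  0.1218] rect [557.8 121.2] [ 5.1 96.9] 81.3
3 divider_1 297 zmed 0.0795 line [-8.6304e+00  5.5380e-01 -7.9000e-03] rect [538.9  -6. ] [ 7.  96.8] 80.7
3 divider_1 283 zmed 0.0797 line [-8.6871  0.5331  0.062 ] rect [548.8  58.8] [ 5.1 97.8] 81.2
3 end_panel 799 zmed 0.0818 line [-8.8231  0.569   0.1924] rect [568.9 197. ] [ 18.4 111.1] 80.9
```

View pics/sp.png

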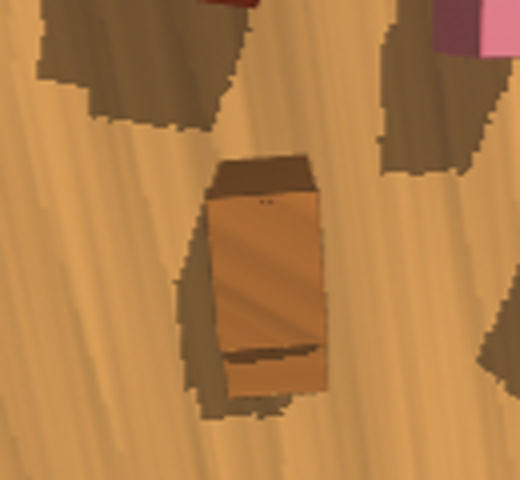

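Block confirmed: wood, top at 96 mm, 42x30, bridge at 74 mm, lip towards -y, centre (0.602,0.323), yaw -5°. Tray yaw is about -8.55°. Along the tray, the panel face is at s≈0.270 and the dividers at 0.2027, 0.1394 and 0.0739, so they have 18, 29 and 43 mm to travel, which agrees with the text. Grasping now.

```bash
cat >> h.py <<'E'
YAW=np.radians(-8.55); YH=np.array([-np.sin(YAW),np.cos(YAW),0]); XH=np.array([np.cos(YAW),np.sin(YAW),0]); XC=.5337
def at(s,z): return XH*XC+YH*s+np.array([0,0,z])
def fy(): return float(np.dot(manip.read_contact_force(),YH))
E
python3 - <<'E'
from h import *
q=quat(np.radians(-5))
manip.movep([.602,.323,.18],q); manip.move_linear([.602,.323,.068],max_speed=.12)
manip.close_gripper(60); print("w",manip.read_gripper_width(),manip.read_contact_force())
manip.move_linear([.602,.323,.19],max_speed=.15)
print("w",manip.read_gripper_width())
manip.movep(at(.2287,.19),quat(YAW))
d=wrist();X=world(d);cv2.imwrite("pics/held.png",d["img"])
for r in trace("wrist","spacer"):
    P=X[r["region"]]; p=manip.read_position(); L=np.stack([(P-p)@XH,(P-p)@YH,P[:,2]-p[2]],1)
    for lo,hi in((.02,.036),(-.002,.012)):
        Q=L[(L[:,2]>lo)&(L[:,2]<hi)&(np.abs(L[:,1])<.06)]
        if len(Q)>15: print(round(r["score"],2),len(Q),"z",np.median(Q[:,2]).round(4),"rect",[np.round(a,1) for a in cv2.minAreaRect((Q[:,:2]*1000).astype(np.float32))])
# tray again for dividers
for r in trace("wrist","divider_1"):
    P=X[r["region"]];Q=P[(P[:,2]>.077)&(P[:,2]<.083)]
    if len(Q)>20: print("div s",np.round([np.median(Q@YH),np.percentile(Q@YH,3),np.percentile(Q@YH,97)],4))
print(manip.read_time_s(),manip.read_contact_force(),np.round(manip.read_joint_pos(),2))
E
```

```text
w 0.029464901162749753 [ 0.57579024  0.31946687 -0.20186629]
w 0.029868356702029846
0.95 4586 z 0.0281 rect [array([-0.1, -1. ]), array([30.1, 42.7]), np.float64(0.1)]
0.95 680 z 0.006 rect [array([ -0.3, -10.7]), array([35.3, 62.5]), np.float64(0.0)]
div s [0.2032 0.2003 0.2051]
9.7 [-0.01726683 -0.20113839 -1.39094587] [-0.71  0.41  0.51  1.77 -0.23  1.02 -0.26]
```

View pics/held.png

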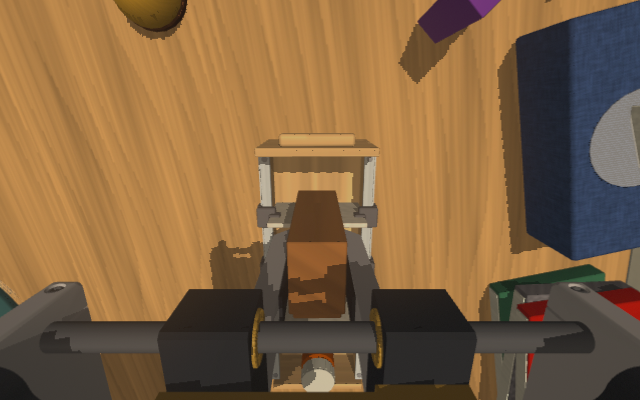

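The picture shows the block held upright between the fingers at px (317,275), centred 1.0 mm behind the TCP, foot 68 mm below it. Now hooking divider 1.

```bash
cat >> h.py <<'E'
def hook(s,z=.088):
    hit=manip.move_linear(at(s,z),max_speed=.08,contact_N=5); print("hook",hit,np.round(manip.read_position(),4)); return hit
def pull(s0,s1,z=.088,v=.012,rise=2.0,lim=4):
    """take up the divider, then draw up to near s1; print the force at each step"""
    for s,vv in [(s0,.02)]+[(x,v) for x in np.arange(s0+.004,s1+1e-6,.004)]:
        manip.move_linear(at(s,z),max_speed=vv)
        print("s %.4f act %.4f F %.2f fz %.2f"%(s,manip.read_position()@YH,fy(),manip.read_contact_force()[2]))
E
python3 - <<'E'
from h import *
f=[fy() for _ in range(4)];print(np.round(f,2))
if not hook(.2297): pull(.2350,.2451)
print(manip.read_time_s())
E
```

```text
[-0.2 -0.2 -0.2 -0.2]
hook False [0.5622 0.1479 0.0885]
s 0.2350 act 0.2336 F -7.97 fz 2.73
s 0.2390 act 0.2372 F -10.50 fz 4.64
s 0.2430 act 0.2412 F -10.43 fz 4.15
12.5083
```

```bash
cat >> h.py <<'E'
def nip(s1,cn=2.5,z=.088,v=.008):
    hit=manip.move_linear(at(s1,z),max_speed=v,contact_N=cn)
    for _ in range(3):
        print("nip",hit,"act %.4f F %.2f"%(manip.read_position()@YH,fy()),np.round(manip.read_contact_force(),2),round(manip.read_time_s(),2)); manip.wait(.15)
E
python3 - <<'E'
from h import *
nip(.2590)
E
```

```text
nip True act 0.2488 F 0.25 [ 0.42  0.19 -1.7 ] 13.63
nip True act 0.2488 F -1.46 [-0.02 -1.47 -0.83] 13.78
nip True act 0.2488 F -0.54 [-0.19 -0.52 -1.22] 13.93
```

The contact stop relaxes the arm, so the nip is not held. I'll step up with small increments and read the force instead.

```bash
cat >> h.py <<'E'
def creep(s,s1,F0,rise,z=.088,d=.0005):
    """small steps until the drag exceeds the sliding drag F0 by rise; hold 0.4 s"""
    while s<s1:
        s+=d; manip.move_linear(at(s,z),max_speed=.01); F=-fy()
        print("%.4f:%.4f/%.2f"%(s,manip.read_position()@YH,F),end=" ")
        if F>F0+rise:
            manip.wait(.15); F=-fy()
            if F>F0+rise: break
    manip.wait(.4); print("\nend F %.2f t %.2f"%(-fy(),manip.read_time_s())); return s
E
python3 - <<'E'
from h import *
creep(.2490,.2545,10.5,2.5)
E
```

```text
0.2495:0.2489/5.29 0.2500:0.2490/7.41 0.2505:0.2491/9.36 0.2510:0.2491/11.24 0.2515:0.2491/13.75 
end F 14.85 t 15.88
```

Actual position is stuck at 0.2491 while the force rises, so the block is nipped. The next pulls will go from sliding straight into the nip without relaxing. Unhook, look, and go to divider 2.

```bash
cat >> h.py <<'E'
def unhook(s,up=.19):
    manip.move_linear(at(s-.0025,.088),max_speed=.02); print("F free",round(fy(),2))
    manip.move_linear(at(s-.0025,up),max_speed=.15)
def divs():
    d=wrist();X=world(d);out=[]
    for t in("divider_1","end_panel"):
        for r in trace("wrist",t):
            P=X[r["region"]];Q=P[(P[:,2]>.077)&(P[:,2]<.0835)]
            if len(Q)>20: print(t,round(r["score"],2),"s",np.round([np.median(Q@YH),np.percentile(Q@YH,3),np.percentile(Q@YH,97)],4),len(Q))
E
python3 - <<'E'
from h import *
unhook(.2491)
manip.movep(at(.13,.19),quat(YAW)); divs()
manip.move_linear(at(.1664,.19),max_speed=.15)
if not hook(.1664): pull(.1724,.1925,v=.02)
print(manip.read_time_s())
E
```

```text
F free 0.48
divider_1 0.82 s [0.1396 0.1365 0.1415] 511
divider_1 0.58 s [0.2197 0.2179 0.2221] 629
end_panel 0.91 s [0.2735 0.2696 0.2846] 1774
hook False [0.5528 0.0853 0.0884]
s 0.1724 act 0.1719 F -5.85 fz 2.02
s 0.1764 act 0.1759 F -4.91 fz 0.83
s 0.1804 act 0.1799 F -6.29 fz 2.29
s 0.1844 act 0.1838 F -5.04 fz 1.91
s 0.1884 act 0.1879 F -4.59 fz 1.85
s 0.1924 act 0.1918 F -5.09 fz 1.60
21.8167
```

```bash
cat >> h.py <<'E'
def creep2(s,s1,nipmin,rise,d=.0002,z=.088):
    """creep; Fs = largest sliding drag seen before nipmin; stop when the block stalls and drag exceeds Fs+rise"""
    Fs=0;prev=manip.read_position()@YH
    while s<s1:
        dd=d if s>nipmin-.0002 else .0005
        s+=dd; manip.move_linear(at(s,z),max_speed=.01); F=-fy(); a=manip.read_position()@YH
        print("%.4f:%.4f/%.2f"%(s,a,F),end=" ")
        stall=a-prev<.4*dd; prev=a
        if not stall: Fs=max(Fs,F)
        elif F>Fs+rise: break
    print("\nFs %.2f"%Fs)
    for _ in range(4): manip.wait(.12); print("hold F %.2f act %.4f t %.2f"%(-fy(),manip.read_position()@YH,manip.read_time_s()))
    return s
E
python3 - <<'E'
from h import *
creep2(.1924,.1990,.1962,1.5)
E
```

```text
0.1929:0.1921/7.81 0.1934:0.1925/6.86 0.1939:0.1930/7.70 0.1944:0.1935/6.83 0.1949:0.1940/7.90 0.1954:0.1944/6.98 0.1959:0.1949/7.20 0.1964:0.1954/6.51 0.1966:0.1956/6.71 0.1968:0.1958/6.48 0.1970:0.1960/7.90 0.1972:0.1962/6.21 0.1974:0.1964/7.29 0.1976:0.1966/7.50 0.1978:0.1968/7.18 0.1980:0.1969/7.82 0.1982:0.1969/8.85 0.1984:0.1969/9.23 0.1986:0.1969/10.78 
Fs 7.90
hold F 11.22 act 0.1969 t 26.68
hold F 10.85 act 0.1969 t 26.80
hold F 10.25 act 0.1970 t 26.92
hold F 10.90 act 0.1969 t 27.03
```

Divider 2 is nipped at 0.1969 (expected 0.1971), about 3.3 N over the 7.5 N sliding drag, and held. On to divider 3.

Run:
```python
from h import *
unhook(.1969)
manip.movep(at(.075,.19),quat(YAW)); divs()
manip.move_linear(at(.1009,.19),max_speed=.15)
if not hook(.1009): pull(.1069,.1395,v=.02)
print(manip.read_time_s())
```

```text
F free 0.09
divider_1 0.89 s [0.1679 0.1656 0.1704] 716
divider_1 0.74 s [0.2197 0.2175 0.222 ] 873
divider_1 0.56 s [0.0739 0.0716 0.076 ] 321
hook False [0.5431 0.0204 0.0884]
s 0.1069 act 0.1057 F -7.16 fz 0.86
s 0.1109 act 0.1096 F -7.82 fz 1.98
s 0.1149 act 0.1136 F -8.18 fz 2.40
s 0.1189 act 0.1176 F -8.62 fz 1.39
s 0.1229 act 0.1216 F -7.88 fz 1.67
s 0.1269 act 0.1256 F -7.50 fz 1.78
s 0.1309 act 0.1296 F -7.76 fz 2.62
s 0.1349 act 0.1337 F -7.81 fz 1.20
s 0.1389 act 0.1376 F -7.57 fz 2.25
33.925
```

Run:
```python
from h import *
manip.move_linear(at(.1425,.088),max_speed=.02)
creep2(.1425,.1480,.1448,1.5)
```

```text
0.1430:0.1414/8.76 0.1435:0.1418/9.56 0.1440:0.1423/11.26 0.1445:0.1428/10.02 0.1450:0.1433/10.07 0.1452:0.1434/10.51 0.1454:0.1437/10.98 0.1456:0.1439/9.39 0.1458:0.1441/9.08 0.1460:0.1443/9.77 0.1462:0.1445/10.33 0.1464:0.1447/9.81 0.1466:0.1448/11.01 0.1468:0.1449/11.22 0.1470:0.1449/12.03 0.1472:0.1449/13.41 
Fs 11.26
hold F 13.61 act 0.1449 t 38.38
hold F 13.08 act 0.1449 t 38.49
hold F 14.25 act 0.1449 t 38.61
hold F 13.04 act 0.1449 t 38.73
```

Nipped at 0.1449, exactly as expected, about 3 N over the drag. Unhook, check the dividers, and stand the block back where it was.

Run:
```python
from h import *
unhook(.1449)
manip.movep(at(.06,.22),quat(YAW)); divs()
q=quat(np.radians(-5))
manip.movep([.602,.323,.19],q); manip.move_linear([.602,.323,.085],max_speed=.12)
print("touch",manip.move_linear([.602,.323,.0660],max_speed=.03,contact_N=4),manip.read_position())
manip.open_jaws(); manip.wait(.2); manip.move_linear([.602,.323,.2],max_speed=.12)
manip.movep([.59,.25,.25],quat(YAW)); manip.wait(.2)
d=wrist();X=world(d)
for r in trace("wrist","spacer"):
    P=X[r["region"]];Q=P[P[:,2]>.088]
    print(round(r["score"],2),np.median(Q,0).round(4),np.percentile(Q[:,2],[5,95]).round(4))
get_image("top")
for t in("bottle_1","bell","tumbler"): print(t,[np.round(r["location"],3).tolist() for r in boxes_of("top",t)])
cv2.imwrite("pics/end.png",d["img"]);print(manip.read_time_s())
```

```text
F free -0.34
divider_1 0.85 s [0.1679 0.166  0.1705] 579
divider_1 0.66 s [0.1163 0.1143 0.1183] 494
divider_1 0.63 s [0.2196 0.2174 0.2225] 781
touch True [0.60188947 0.32303842 0.06782469]
0.94 [0.7135 0.3003 0.0961] [0.0926 0.0974]
0.85 [0.6022 0.3238 0.0961] [0.0948 0.0974]
0.83 [0.594  0.4107 0.0961] [0.0945 0.0975]
0.59 [0.6809 0.3875 0.0961] [0.0942 0.0975]
0.58 [0.6021 0.3337 0.4112] [0.4112 0.4112]
bottle_1 [[0.547, -0.392, 0.1], [0.672, -0.315, 0.098], [0.639, -0.418, 0.106], [0.523, -0.061, 0.084]]
bell [[0.641, -0.419, 0.101], [0.547, 0.088, 0.062]]
tumbler [[0.58, -0.305, 0.051]]
46.925
```

View pics/end.png

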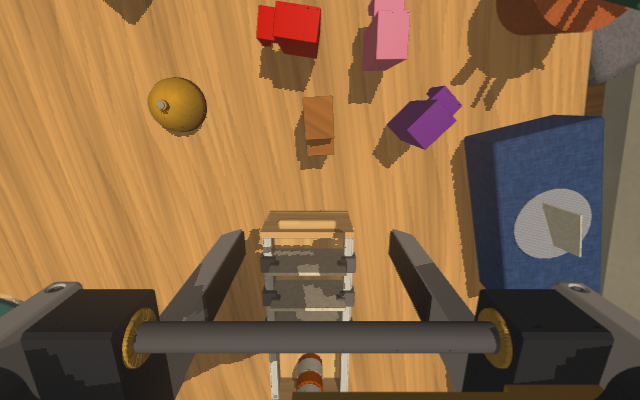

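The block stands upright at px (318,125), clear of the tray and with its top at 96 mm. The bell at (177,105) and the bottle in the tray look undisturbed. Divider spacings are 51.7 and 51.6 mm. Handing in.

```bash
python3 -c "
from h import *
manip.job_done(); print(manip.read_time_s())"
```

```text
the job is handed in; nothing more can be done
the job is handed in; nothing more can be done
```

I set all three dividers with the wooden spacer, stood it back upright on the table and handed the job in at about 47 s of the 72 s allowed. No verdict was reported.

**Divider spacing (last wrist-camera check):**

| Gap, centre to centre | Measured | Target |
|---|---|---|
| Divider 1 to divider 2 | 51.7 mm | 52 mm |
| Divider 2 to divider 3 | 51.6 mm | 52 mm |
| Divider 1 to the panel face | about 49.5–50 mm | 49.5 mm |

The panel figure is the least certain, because the camera only locates the panel's inner face to about 1 mm.

**Nips:**
- **Dividers 2 and 3:** each was held for about 0.4 s, at about 3 N over its sliding drag of about 7.5 N and 10 N. The block stopped within 0.2 mm of where it should.
- **Divider 1:** my first stop on contact made the arm relax, so I pressed again to 14.85 N in total. I could not measure how that split between the panel and the divider. If the panel took more than 12 N of it, that would have broken the limit.

**Block and bystanders:** the block is upright at (0.602, 0.323) with its top at 96 mm, clear of the tray and released.
- **Bottles and tumbler:** within about 6 mm of the first readings, which is about as good as the detector gets.
- **Bell:** in the last top view the detector reported only wrong places for it. The wrist picture shows it standing as before.
- **Domino:** I did not check it again, but the arm never went near it.

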